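# Hook a lost bearing out from under a desk riser

## Task

A ball bearing has rolled under the low grey riser and lies by its back panel. Take the hook probe by its upright handle, feel your way in beside the bearing until the toe touches the back panel, sweep along the panel to get the toe behind the bearing, and gently draw the bearing out until it lies flat on the desk, wholly out from under the riser; then leave the probe standing upright on the desk. Do not force the riser or the bearing, do not touch the bearing with the fingers, and leave the roll of tape and the screwdriver where they are.

Things in the scene. Friction and masses are not known exactly. Their poses are not given: they have to be found in the camera images.
- riser: Low grey desk riser, fixed, 300 mm wide, 150 mm deep; board underside 30 mm, top 42 mm above the desk. Open to the front between side cheeks with inner faces at y = +-133 mm. Origin: on the desk, middle of the front edge; x points into the riser, y left, z up. Small things stand on its top behind x = 90 mm. More than 15 N from the probe marks it.
- panel (a point): Middle of the front face of the riser's upright back panel (rigid, as wide as the opening), 78 mm behind the front edge, 15 mm above the desk; axes as the riser's.
- bearing: Steel ball bearing, 30 mm diameter, 9 mm high, 25 to 45 g, lying flat on the desk under the riser, its rim 0.5 to 4 mm in front of the back panel, at y = 0 to 90 mm in the riser's frame. Origin: centre of its underside, z up when flat. More than 15 N from the probe spoils it.
- probe: Hook probe, 0.2 kg, standing on a black foot 36 x 32 x 18 mm. Origin: underside of the foot, below the handle; x along the stem, y the way the toe points. A dark sleeve (9 mm wide, 2 to 18 mm high) runs to x = 68 mm; out of it a 3 mm steel strip on edge (2 to 15 mm high) runs along y = 0 and ends in a 3 mm thick toe bent square to +y, its tip at y = 36 mm. See grip.
- grip (a point): Where to hold the probe: on its upright square grey handle (16 x 16 mm, 18 to 102 mm above the foot's underside, over the origin), 75 mm up; held here the fingers clear the riser's top. The probe's strip is telescopic: the toe's far face is 95 to 140 mm ahead of the handle's axis, another length each time, NOT reported; it is tight (40 N) and keeps its length in gentle use.
- tape: Roll of black tape, 58 mm diameter, 19 mm high, lying flat and loose. Origin: centre of its underside. To be left alone.
- driver: Small blue screwdriver, 149 mm long, 16 mm high, lying loose. Origin: its middle, on the desk. To be left alone.

How it is judged:
On the way:
1. the probe draws the bearing away from the back panel, still under the riser (contact force between probe and bearing above 0.02 N and x of bearing in the frame of riser between 0 and 0.045 m), for 0.05 s.
At the end, for the whole second after the job is handed in: The bearing lies flat and at rest on the desk in front of the riser, wholly out from under it (its centre 16 to 150 mm before the front edge), and the probe stands upright and at rest on the desk, released (x of bearing in the frame of riser between -0.15 and -0.016 m and height (world z) of bearing between -0.004 and 0.004 m and angle between bearing's own z axis and vertical below 0.15 rad and linear speed of each of bearing, probe below 0.02 m/s and height (world z) of probe between -0.005 and 0.005 m and angle between probe's own z axis and vertical below 0.12 rad); the robot touches nothing.
It fails at once if the probe presses on the riser with more than 15 N (contact force between probe and riser above 15 N).
It fails at once if the probe presses on the bearing with more than 15 N (contact force between probe and bearing above 15 N).
It fails at once if the fingers touch the bearing (contact force between the fingers and bearing above 0.3 N).
It fails at once if the roll of tape is disturbed (moved more than 15 mm) (distance of tape from where it was at the start of the episode above 0.015 m).
It fails at once if the screwdriver is disturbed (moved more than 15 mm) (distance of driver from where it was at the start of the episode above 0.015 m).
It also fails if it takes over 54 s, if anything falls off the work surface, if the arm or the gripper's body presses on something with over 40 N, if the wrist force passes 120 N, or if a joint passes its speed limit or range.

## Robot

A 6-joint arm with a two-finger parallel gripper is mounted at the origin on a cart in front of the work surface, level with it; the furniture and walls round the work are solid. World frame = base frame: x ahead of the robot, y to its left, z up, the work surface at z = 0. Lengths are in m, angles in rad, forces in N, time in s.
With the tool pointing down it reaches from about 0.3 to 0.775 m from the base axis. Payload 14.6 kg.
Tool frame: the origin (TCP) lies midway between the tips of the shut fingers; the grasp point (between the pads) lies 19 mm behind it; z points along the fingers, y is the line along which they close (so a half turn about z gives the same grasp; the last joint's range is limited). The gripper opens to 94 mm and grips with 3 to 60 N. Pads are 16 mm wide; open, the fingers measure 119 mm over their backs; the gripper's body (75 mm by 177 mm) begins 78 mm behind the grasp point.
Start: joints at [1.236, 0.3, 1.521, -0, 1.321, -0.067], TCP at [0.146, 0.53, 0.182] pointing down, gripper open.
Joint ranges: [-3.03, 3.03], [-0.79, 2.21], [0.23, 2.52], [-1.04, 4.18], [0, 3.07], [-2.55, 2.55]. Speed limits (rad/s): [2.22, 2.22, 2.57, 3.14, 3.14, 3.14].

## Interface

Orientations are given as [roll, pitch, yaw] about the fixed x, y, z axes, in that order (R = Rz(yaw) Ry(pitch) Rx(roll)).
In Python, from station import ctrl gives the robot as it stands. The module is installed in compiled form; this text tells all that it offers.
- The arm moves only by the tool servo_tool, never from a script. Its argument "plan" is a list of rows, each a list of 7 numbers: the opening in per cent of the stroke, from 0 (shut) to 100 (fully open), then the shift along the tool's x, y, z in m, then the turn, a rotation vector about the tool's x, y, z in rad. A call has exactly 8 rows; each row shifts and turns the commanded pose from where the row before left it, along the tool's axes as they then stand; what a row does not reach is not made up. A row lasts 1/8 s, in which the tool goes at most 62.5 mm and 10.7 degrees, less where a joint would pass 70% of its speed; a pose out of reach is approached as far as the arm can. A call with a gripper value outside its range is refused whole. The fingers move at their own pace and stop on an object; "force" is the grip in N (left out, the last holds). Time passes only in rows, so rows that do not move let the fingers close, or fill a call up. It gives the time, the measured TCP pose, the force, the opening and the grip force at its end, in the units of the state.
- ctrl.get_obs(): the state, without advancing time (a new reading comes with each control period).
- ctrl.camera(name): name is "scene" or "top"; returns a dict with "pixels" (480x640x3 uint8, red, green, blue), "z_map" (480x640 float32, m along the optical axis (not along the pixel's ray), 0 where there is no reading), "mtx" (3x3 intrinsics, pixels), "pose" (4x4, takes a point from camera to world coordinates). Camera axes: x right, y up, looking along -z (the intrinsics and any distortion apply to the point x, -y, -z); pixel columns grow to the right and rows downward; lengths in m; the calibration is good to about 2 mm. A picture is of the moment at which its call begins.
- ctrl.hand_in(): hands the job in; it is judged then, once.
The state is a dict: "time_s": time; "qpos": joint angles; "joint_vel": joint speeds; "tau": joint torques, N m; "ee_pos": TCP position; "eef_rot": TCP orientation; "force": force on the tool from outside, world axes, zero at the start; "moment": the same for the moment, N m; "grip_width": finger opening in m; "grip_force": force on a finger pad.
Only numpy, scipy, OpenCV 4.12 (cv2) and the standard library are available. Lean on these libraries where they do the work, as an engineer would, in place of code of your own. Each camera call takes 0.05 s, during which the arm holds its last target. There are 200 camera calls.

## Working session

There is one attempt and no reset: what is moved stays moved. The work goes in short steps, Python scripts to look and compute and a tool call to move; the robot and the scene stay as the last step left them, time stands still between calls to the robot, and variables do not carry over. Pictures are saved under pics/ and viewed, at most 10 in all, crops included, and the job is handed in when it is done.

Besides the shell and the picture viewer there is one more tool, called by a JSON object that holds its "name" and its "arguments", one argument or row to a line. servo_tool: Moves the arm, as the interface text tells. Its arguments: {"type":"object","properties":{"plan":{"type":"array","items":{"type":"array","items":{"type":"number"}}},"force":{"type":"number"}},"required":["plan"]}

```bash
mkdir -p pics; cat > h.py <<'E'
import numpy as np, cv2
from station import ctrl
def cap(name,fn=None):
    c=ctrl.camera(name)
    if fn: cv2.imwrite(fn,c["pixels"][:,:,::-1])
    return c
def ray(c,u,v):
    K=np.array(c["mtx"]);P=np.array(c["pose"])
    d=np.linalg.inv(K)@np.array([u,v,1.]); d=np.array([d[0],-d[1],-d[2]])
    return P[:3,3],P[:3,:3]@d
def onz(c,u,v,z):
    o,d=ray(c,u,v); return o+d*(z-o[2])/d[2]
def pt(c,u,v):
    o,d=ray(c,u,v); return o+d*float(c["z_map"][int(v),int(u)])
E
python3 - <<'E'
from h import *
for n in("scene","top"):
    c=cap(n,f"pics/{n}0.png"); print(n,np.round(c["mtx"],1).tolist(),np.round(c["pose"],3).tolist())
o=ctrl.get_obs();print(o)
E
```

```text
scene [[547.6, 0.0, 320.1], [0.0, 547.6, 237.7], [0.0, 0.0, 1.0]] [[0.885, 0.255, -0.389, 0.132], [-0.464, 0.445, -0.766, -0.831], [-0.022, 0.859, 0.512, 0.622], [0.0, 0.0, 0.0, 1.0]]
top [[557.3, 0.0, 314.2], [0.0, 557.3, 242.6], [0.0, 0.0, 1.0]] [[-0.018, 0.994, -0.11, 0.397], [-1.0, -0.018, 0.008, 0.031], [0.006, 0.11, 0.994, 1.475], [0.0, 0.0, 0.0, 1.0]]
{'time_s': 0.1, 'qpos': array([ 1.23640024e+00,  3.00399904e-01,  1.52153220e+00,  1.00049823e-05,
        1.32066351e+00, -6.65993281e-02]), 'joint_vel': array([-0.00027159, -0.00146191, -0.00167625, -0.00142242,  0.0008359 ,
        0.00026299]), 'tau': array([ 1.27501189e-03, -5.32636642e+01, -3.53288519e+01,  7.09975557e-02,
        2.35109363e-02, -8.42828194e-05]), 'ee_pos': array([0.14544982, 0.53015437, 0.18114606]), 'eef_rot': array([-3.14059256e+00, -7.64168418e-05,  2.87379337e+00]), 'force': array([-0.27626621, -0.57836143, -0.19772344]), 'moment': array([-0.02976336,  0.01621636,  0.00469143]), 'grip_force': 0.0, 'grip_width': 0.09379375667737745}
```

View pics/scene0.png

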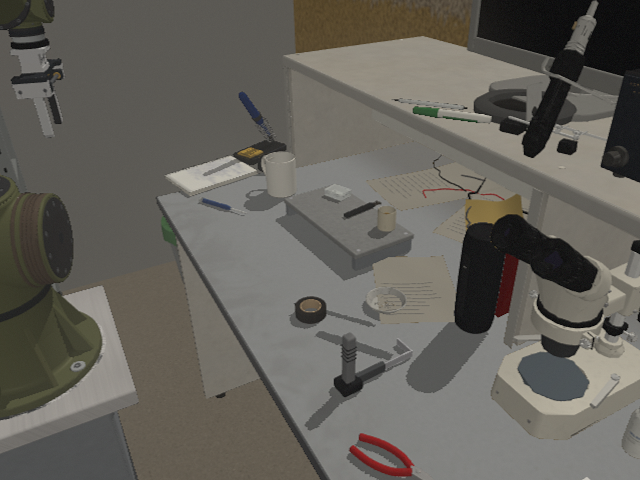

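View pics/top0.png

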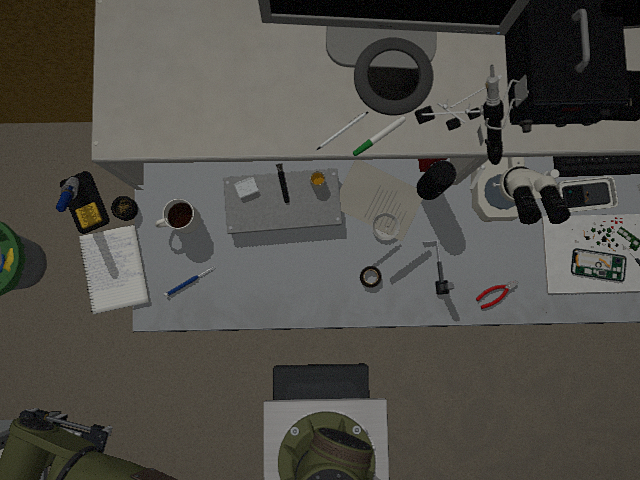

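The scene view shows the probe standing near (348,380), the riser at about (285–410,190–265) and the tape at (311,309). The top view shows the probe at (444,288) with its stem pointing +x and toe +y, the riser front edge at row ~235, and the driver at (190,282). I'll zoom in next.

```bash
python3 - <<'E'
from h import *
a=cv2.imread("pics/scene0.png");b=cv2.imread("pics/top0.png")
A=cv2.resize(a[180:275,275:420],None,fx=4,fy=4,interpolation=cv2.INTER_CUBIC)
A=np.clip(A.astype(float)*1.4,0,255).astype(np.uint8)
cv2.imwrite("pics/cropA.png",A)
B1=cv2.resize(b[160:250,215:355],None,fx=4,fy=4,interpolation=cv2.INTER_CUBIC)
B2=cv2.resize(b[230:310,410:470],None,fx=4,fy=4,interpolation=cv2.INTER_CUBIC)
C=np.zeros((360,800,3),np.uint8);C[:360,:560]=B1;C[:320,560:800]=B2
cv2.imwrite("pics/cropB.png",C)
E
```

```text
(no output)
```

View pics/cropA.png

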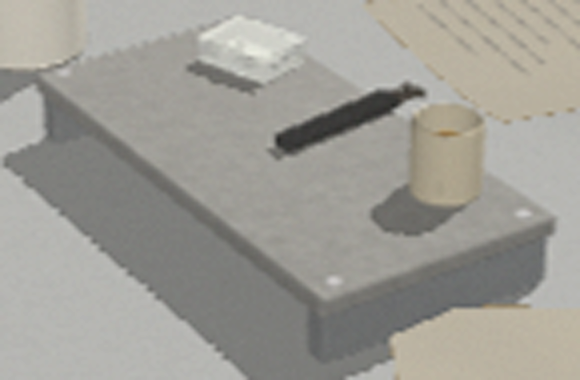

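View pics/cropB.png

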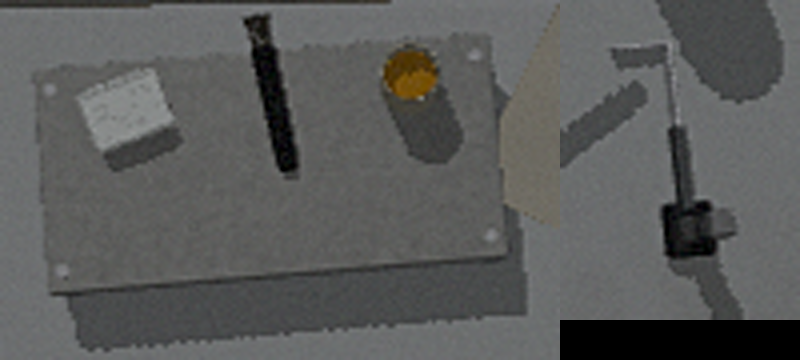

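The crops show the bearing hidden under the board, so it must be found by a sweep. The riser front faces the robot, the riser is slightly yawed, and the probe's handle, foot and stem are clear. Next I'll measure from depth.

```bash
python3 - <<'E'
from h import *
def cloud(c):
    v,u=np.mgrid[0:480,0:640]; K=np.array(c["mtx"]);P=np.array(c["pose"]);z=c["z_map"]
    p=np.stack([(u-K[0,2])/K[0,0]*z,-(v-K[1,2])/K[1,1]*z,-z],-1)
    return p@P[:3,:3].T+P[:3,3]
for n in("top","scene"):
    c=cap(n);p=cloud(c);z=p[...,2];ok=c["z_map"]>0
    print(n,"desk z",np.median(z[(abs(p[...,0]-.35)<.05)&(abs(p[...,1])<.1)&ok]))
    m=ok&(abs(z-.042)<.008)&(p[...,0]>.38)&(p[...,0]<.7)&(p[...,1]>-.1)&(p[...,1]<.4)
    q=cv2.connectedComponentsWithStats(m.astype(np.uint8),connectivity=4)
    i=1+np.argmax(q[2][1:,4]);m=q[1]==i
    xy=p[m][:,:2].astype(np.float32)
    r=cv2.minAreaRect(xy);print("riser n",m.sum(),"z",np.median(z[m]),r,np.round(cv2.boxPoints(r),4).tolist())
    w=(p[...,0]>.22)&(p[...,0]<.48)&(p[...,1]<-.2)&(p[...,1]>-.4)&ok
    for a,b in((.006,.014),(.014,.023),(.03,.06),(.06,.095),(.095,.11)):
        k=w&(z>a)&(z<b)
        if k.sum():print(a,k.sum(),np.round(np.median(p[k],0),4),np.round(p[k].min(0),4),np.round(p[k].max(0),4))
    img=c["pixels"].astype(int)
    k=w&(img.sum(2)<(110 if n=="top" else 120))&(z>.008)&(z<.025); 
    if k.sum()>5:
        xy=p[k][:,:2].astype(np.float32);print("dark",k.sum(),cv2.fitLine(xy,cv2.DIST_HUBER,0,.001,.001).ravel(),cv2.minAreaRect(xy))
E
```

```text
top desk z -0.000634176730740843
riser n 4460 z 0.041547378048651606 ((0.6510602831840515, 0.09966602921485901), (0.11545635759830475, 0.3002234101295471), 3.6315739154815674) [[0.583899974822998, 0.24580000340938568], [0.6029999852180481, -0.05380000174045563], [0.7182000279426575, -0.04650000110268593], [0.6991999745368958, 0.2531000077724457]]
0.006 98 [ 0.4208 -0.3075  0.0076] [ 0.336  -0.3964  0.006 ] [ 0.4782 -0.2112  0.014 ]
0.014 118 [ 0.4466 -0.3102  0.0175] [ 0.4203 -0.3282  0.0141] [ 0.4781 -0.2974  0.0229]
0.03 17 [ 0.4377 -0.3063  0.0397] [ 0.43   -0.308   0.0324] [ 0.4435 -0.3048  0.0553]
0.06 26 [ 0.4346 -0.3062  0.0792] [ 0.4289 -0.3171  0.0655] [ 0.4446 -0.3047  0.0926]
0.095 41 [ 0.4383 -0.3123  0.1001] [ 0.4309 -0.3203  0.0962] [ 0.4436 -0.3053  0.1066]
dark 108 [ 0.9949398   0.10047306  0.44107834 -0.30645663] ((0.44847801327705383, -0.3105789124965668), (0.05973820760846138, 0.03013986349105835), 7.633946418762207)
scene desk z -0.0014767265958454678
riser n 3436 z 0.040501493151747614 ((0.6477231979370117, 0.09674888849258423), (0.11752516776323318, 0.30395275354385376), 3.0746777057647705) [[0.5809000134468079, 0.24539999663829803], [0.5971999764442444, -0.05820000171661377], [0.7146000266075134, -0.051899999380111694], [0.698199987411499, 0.2517000138759613]]
0.006 169 [ 0.4376 -0.3232  0.0103] [ 0.4157 -0.3326  0.0061] [ 0.4799 -0.303   0.0139]
0.014 351 [ 0.436  -0.3173  0.0166] [ 0.4162 -0.3318  0.014 ] [ 0.4799 -0.2998  0.0228]
0.03 203 [ 0.431  -0.3209  0.0448] [ 0.4266 -0.324   0.0307] [ 0.4438 -0.3078  0.0597]
0.06 268 [ 0.4308 -0.3211  0.0771] [ 0.4256 -0.3242  0.0601] [ 0.4441 -0.3058  0.095 ]
0.095 109 [ 0.4337 -0.3174  0.0999] [ 0.4274 -0.3236  0.0951] [ 0.4438 -0.3065  0.1033]
dark 279 [ 0.8497001  -0.52726626  0.42894566 -0.3218849 ] ((0.4335934817790985, -0.31705278158187866), (0.03475130349397659, 0.030081704258918762), 3.4170093536376953)
```

{"name": "servo_tool", "arguments": {
  "plan": [
    [100,0,0,0,0,0,-0.1835],
    [100,0,0,0,0,0,-0.1835],
    [100,-0.038,-0.046,0,0,0,0],
    [100,-0.038,-0.046,0,0,0,0],
    [100,-0.038,-0.046,0,0,0,0],
    [100,-0.038,-0.046,0,0,0,0],
    [100,-0.038,-0.046,0,0,0,0],
    [100,-0.038,-0.046,0,0,0,0]
  ],
  "force": 40
}}

```text
time_s: 1.2
ee_pos: [0.4009, 0.2767, 0.1817]
eef_rot: [3.141, 0.0, -3.042]
force: [0.3, 1.2, 0.2]
grip_width: 0.0941
grip_force: 0.0
```

```bash
cat >> h.py <<'E'
from scipy.spatial.transform import Rotation as Ro
def rel(x,y,z,yaw):
    o=ctrl.get_obs(); R=Ro.from_euler("xyz",o["eef_rot"])
    T=Ro.from_euler("xyz",[np.pi,0,yaw])
    print("t",round(o["time_s"],2),"pos",np.round(o["ee_pos"],4),"rpy",np.round(o["eef_rot"],4),"F",np.round(o["force"],2),"q",np.round(o["qpos"],2),"w",round(o["grip_width"],4))
    print("turn",np.round((R.inv()*T).as_rotvec(),4),"shift now",np.round(R.inv().apply(np.array([x,y,z])-o["ee_pos"]),4),"shift after turn",np.round(T.inv().apply(np.array([x,y,z])-o["ee_pos"]),4))
E
python3 - <<'E'
from h import *
rel(.4365,-.3145,.18,3.241)
c=cap("top");t=lambda u,v,z:onz(c,410+(u-560)/4,230+v/4,z)
f=t(688,230,.018);k=t(668,45,.015);tip=t(612,48,.015)
print(f,k,tip,np.hypot(*(k-f)[:2]),np.arctan2(*(k-f)[1::-1]),np.arctan2(*(tip-k)[1::-1])-np.pi/2)
e=lambda u,v:onz(c,215+u/4,160+v/4,.042)
for q in((50,294),(505,257),(490,37),(35,70)):print(e(*q))
E
```

```text
t 1.2 pos [0.4009 0.2767 0.1817] rpy [ 3.1415e+00  2.0000e-04 -3.0424e+00] F [0.27 1.18 0.18] q [ 0.53  0.16  1.69  0.    1.29 -1.14] w 0.0941
turn [ 0.0001  0.0002 -0.0002] shift now [ 0.0231 -0.5919  0.0016] shift after turn [ 0.0232 -0.5919  0.0017]
[ 0.4347978  -0.31206167  0.018     ] [ 0.55677886 -0.30486591  0.015     ] [ 0.55544204 -0.26779366  0.015     ] 0.12219310879328583 0.05892249455324601 0.03604410416007009
[0.5836063  0.24349068 0.042     ]
[ 0.60263104 -0.05160378  0.042     ]
[ 0.7485838  -0.04521189  0.042     ]
[0.73156186 0.25311378 0.042     ]
```

{"name": "servo_tool", "arguments": {
  "plan": [
    [100,0.003,-0.06,0,0,0,0.04],
    [100,0.0,-0.06,0,0,0,0],
    [100,0.0,-0.06,0,0,0,0],
    [100,0.0,-0.06,0,0,0,0],
    [100,0,-0.06,0,0,0,0],
    [100,0,-0.06,0,0,0,0],
    [100,0,-0.06,0,0,0,0],
    [100,0,-0.06,0,0,0,0]
  ]
}}

```text
time_s: 2.25
ee_pos: [0.4273, -0.2029, 0.1818]
eef_rot: [-3.141, 0.0, -3.083]
force: [1.3, 0.1, 0.1]
grip_width: 0.094
grip_force: 0.0
```

```bash
python3 - <<'E'
from h import *
rel(.4355,-.3135,.056,3.2016)
E
```

```text
t 2.25 pos [ 0.4273 -0.2029  0.1818] rpy [-3.1415e+00  3.0000e-04 -3.0826e+00] F [1.27 0.09 0.13] q [-0.52  0.13  1.73  0.    1.28 -2.15] w 0.094
turn [-0.0001  0.0003 -0.001 ] shift now [-0.0016 -0.1108  0.1258] shift after turn [-0.0015 -0.1109  0.1258]
```

{"name": "servo_tool", "arguments": {
  "plan": [
    [100,-0.001,-0.056,0,0,0,0],
    [100,0,-0.055,0,0,0,0],
    [100,0,0,0.03,0,0,0],
    [100,0,0,0.04,0,0,0],
    [100,0,0,0.036,0,0,0],
    [100,0,0,0.02,0,0,0],
    [100,0,0,0,0,0,0],
    [100,0,0,0,0,0,0]
  ]
}}

```text
time_s: 3.25
ee_pos: [0.4355, -0.312, 0.0566]
eef_rot: [-3.141, 0.001, -3.082]
force: [0.5, -0.3, 0.2]
grip_width: 0.0941
grip_force: 0.0
```

```bash
python3 - <<'E'
from h import *
rel(.4355,-.3135,.056,3.2016)
a=cap("scene")["pixels"][:,:,::-1];b=cap("top")["pixels"][:,:,::-1]
A=cv2.resize(a[310:410,300:430],None,fx=3,fy=3);B=cv2.resize(b[230:310,400:490],None,fx=4,fy=4)
C=np.zeros((320,760,3),np.uint8);C[:300,:390]=A;C[:,390:750]=B;cv2.imwrite("pics/g1.png",C)
E
```

```text
t 3.25 pos [ 0.4355 -0.312   0.0566] rpy [-3.1408e+00  8.0000e-04 -3.0824e+00] F [ 0.46 -0.28  0.16] q [-0.69  0.41  1.69 -0.    1.04 -2.32] w 0.0941
turn [-0.0008  0.0008 -0.0008] shift now [ 0.0001 -0.0015  0.0006] shift after turn [ 0.0001 -0.0015  0.0006]
```

View pics/g1.png

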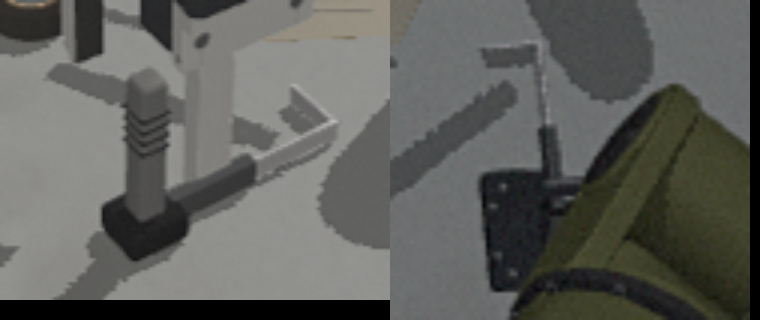

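The fingers appear at crop (85,30) and (210,150), with the handle at (147,150). I'll check the projection to see whether the handle lies between them.

```bash
python3 - <<'E'
from h import *
c=cap("scene");K=np.array(c["mtx"]);P=np.linalg.inv(np.array(c["pose"]))
for n,p in dict(handletop=(.4355,-.3125,.102),tcp=(.4355,-.312,.0566),fr=(.4355,-.365,.0566),fl=(.4355,-.259,.0566)).items():
    q=P[:3,:3]@np.array(p)+P[:3,3];u=K@np.array([q[0],-q[1],-q[2]]);u=u[:2]/u[2]
    print(n,u,(u-[300,310])*3)
m=c["z_map"]
for cr in((147,90),(147,180),(210,150),(205,110),(85,30)):
    print(cr,np.round(pt(c,300+cr[0]/3,310+cr[1]/3),3))
E
```

```text
handletop [347.99813895 334.63497569] [143.99441686  73.90492708]
tcp [347.71354195 358.14502586] [143.14062584 144.43507757]
fr [366.80746183 381.4212967 ] [200.42238548 214.26389011]
fl [330.45204663 337.10255565] [91.35613989 81.30766696]
(147, 90) [ 0.432 -0.322  0.101]
(147, 180) [ 0.431 -0.323  0.044]
(210, 150) [ 0.435 -0.371  0.102]
(205, 110) [ 0.432 -0.372  0.127]
(85, 30) [ 0.428 -0.266  0.099]
```

{"name": "servo_tool", "arguments": {
  "plan": [
    [10,0,-0.0015,0,0,0,0],
    [10,0,0,0,0,0,0],
    [10,0,0,0,0,0,0],
    [10,0,0,0,0,0,0],
    [10,0,0,0,0,0,0],
    [10,0,0,0,0,0,0],
    [10,0,0,0,0,0,0],
    [10,0,0,0,0,0,0]
  ],
  "force": 40
}}

```text
time_s: 4.4
ee_pos: [0.4352, -0.3132, 0.0557]
eef_rot: [-3.142, -0.0, -3.082]
force: [-0.7, 0.7, -0.1]
grip_width: 0.0179
grip_force: 0.0
```

{"name": "servo_tool", "arguments": {
  "plan": [
    [10,0,0,0,0,0,0],
    [10,0,0,0,0,0,0],
    [10,0,0,-0.01,0,0,0],
    [10,0,0,-0.02,0,0,0],
    [10,0,0,-0.03,0,0,0],
    [10,0,0.01,0,0,0,0],
    [10,0,0.04,0,0,0,0],
    [10,0,0.05,0,0,0,0]
  ]
}}

```text
time_s: 5.4
ee_pos: [0.4284, -0.2118, 0.1143]
eef_rot: [3.141, -0.001, -3.084]
force: [0.8, 0.5, -2.2]
grip_width: 0.0158
grip_force: 40.0
```

```bash
python3 - <<'E'
from h import *
rel(.455,.0277,.0575,3.2016);print(ctrl.get_obs()["grip_force"])
E
```

```text
t 5.4 pos [ 0.4284 -0.2118  0.1143] rpy [ 3.1406e+00 -1.3000e-03 -3.0835e+00] F [ 0.76  0.52 -2.16] q [-0.54  0.21  1.8   0.    1.13 -2.16] w 0.0158
turn [ 0.001  -0.0013 -0.0019] shift now [-0.0405  0.2375  0.057 ] shift after turn [-0.0409  0.2374  0.0568]
39.97496724128723
```

{"name": "servo_tool", "arguments": {
  "plan": [
    [10,-0.008,0.046,0,0,0,0],
    [10,-0.008,0.046,0,0,0,0],
    [10,-0.008,0.046,0,0,0,0],
    [10,-0.008,0.046,0,0,0,0],
    [10,-0.008,0.044,0,0,0,0],
    [10,0,0.01,0.02,0,0,0],
    [10,0,0,0.02,0,0,0],
    [10,0,0,0,0,0,0]
  ]
}}

```text
time_s: 6.4
ee_pos: [0.4535, 0.0271, 0.0739]
eef_rot: [3.141, -0.004, -3.082]
force: [-0.1, 0.2, -2.1]
grip_width: 0.0157
grip_force: 40.0
```

```bash
python3 - <<'E'
from h import *
rel(.455,.0277,.0575,3.2016)
b=cap("top")["pixels"][:,:,::-1];a=cap("scene")["pixels"][:,:,::-1]
C=np.zeros((480,800,3),np.uint8);C[:,:400]=cv2.resize(b[160:280,240:340],(400,480));C[:400,400:]=cv2.resize(a[180:310,240:370],(400,400))
cv2.imwrite("pics/g2.png",C)
E
```

```text
t 6.4 pos [0.4535 0.0271 0.0739] rpy [ 3.1413 -0.0038 -3.0818] F [-0.15  0.22 -2.06] q [-0.02  0.22  1.9   0.    1.03 -1.65] w 0.0157
turn [ 0.0003 -0.0038 -0.0002] shift now [-0.0016  0.0005  0.0164] shift after turn [-0.0015  0.0005  0.0164]
```

View pics/g2.png

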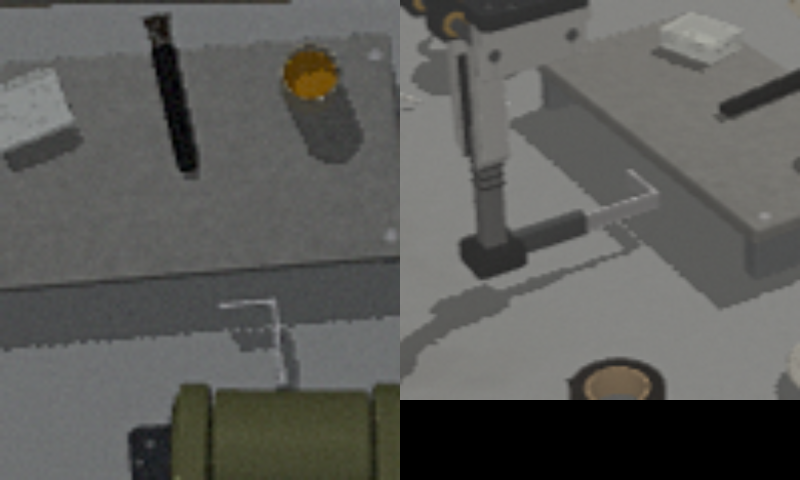

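The top crop shows the toe corner at (275,300) and tip at (220,305), parallel to the front edge and just in front of it. The scene crop shows the probe upright and held.

```bash
python3 - <<'E'
from h import *
c=cap("top")
k=onz(c,240+275/4,160+298/4,.033);e=onz(c,240+275/4,160+266/4,.042);tip=onz(c,240+220/4,160+302/4,.033)
O=np.array([.591,.096]);R=np.array([[np.cos(.06),-np.sin(.06)],[np.sin(.06),np.cos(.06)]])
for n,p in dict(k=k,e=e,tip=tip,h=np.array([.4535,.0271])).items():print(n,np.round(p,4),"riser",np.round(R.T@(p[:2]-O),4))
E
```

```text
k [0.5784 0.0333 0.033 ] riser [-0.0163 -0.0619]
e [0.5982 0.0329 0.042 ] riser [ 0.0034 -0.0634]
tip [0.5764 0.0691 0.033 ] riser [-0.0162 -0.026 ]
h [0.4535 0.0271] riser [-0.1414 -0.0605]
```

{"name": "servo_tool", "arguments": {
  "plan": [
    [10,0,0,0.012,0,0,0],
    [10,0,0,0.005,0,0,0],
    [10,-0.01,0,0,0,0,0],
    [10,-0.02,0,0,0,0,0],
    [10,-0.02,0,0,0,0,0],
    [10,-0.02,0,0,0,0,0],
    [10,-0.01,0,0,0,0,0],
    [10,0,0,0,0,0,0]
  ]
}}

```text
time_s: 7.55
ee_pos: [0.5352, 0.0313, 0.0584]
eef_rot: [3.142, -0.0, -3.082]
force: [-0.8, -0.5, -2.7]
grip_width: 0.0154
grip_force: 40.0
```

{"name": "servo_tool", "arguments": {
  "plan": [
    [10,-0.001,0,0.001,0,0,0],
    [10,-0.001,0,0,0,0,0],
    [10,-0.001,0,0,0,0,0],
    [10,-0.001,0,0,0,0,0],
    [10,-0.001,0,0,0,0,0],
    [10,-0.001,0,0,0,0,0],
    [10,0,0,0,0,0,0],
    [10,0,0,0,0,0,0]
  ]
}}

```text
time_s: 8.55
ee_pos: [0.541, 0.0317, 0.0576]
eef_rot: [-3.142, -0.0, -3.082]
force: [-0.1, 0.3, -3.0]
grip_width: 0.0155
grip_force: 40.0
```

{"name": "servo_tool", "arguments": {
  "plan": [
    [10,-0.001,0,0,0,0,0],
    [10,-0.001,0,0,0,0,0],
    [10,-0.001,0,0,0,0,0],
    [10,0,0,0,0,0,0],
    [10,0,0,0,0,0,0],
    [10,0,0,0,0,0,0],
    [10,0,0,0,0,0,0],
    [10,0,0,0,0,0,0]
  ]
}}

```text
time_s: 9.55
ee_pos: [0.544, 0.0318, 0.0576]
eef_rot: [3.142, 0.0, -3.082]
force: [-0.5, 0.4, -2.0]
grip_width: 0.0159
grip_force: 40.0
```

{"name": "servo_tool", "arguments": {
  "plan": [
    [10,-0.001,0,0,0,0,0],
    [10,-0.001,0,0,0,0,0],
    [10,-0.0005,0,0,0,0,0],
    [10,0,0,0,0,0,0],
    [10,0,0,0,0,0,0],
    [10,0,0,0,0,0,0],
    [10,0,0,0,0,0,0],
    [10,0,0,0,0,0,0]
  ]
}}

```text
time_s: 10.55
ee_pos: [0.5465, 0.032, 0.0577]
eef_rot: [-3.142, -0.0, -3.082]
force: [-0.8, -0.0, -2.0]
grip_width: 0.0156
grip_force: 40.0
```

{"name": "servo_tool", "arguments": {
  "plan": [
    [10,-0.0005,0,0,0,0,0],
    [10,-0.0005,0,0,0,0,0],
    [10,-0.0005,0,0,0,0,0],
    [10,-0.0005,0,0,0,0,0],
    [10,0,0,0,0,0,0],
    [10,0,0,0,0,0,0],
    [10,0,0,0,0,0,0],
    [10,0,0,0,0,0,0]
  ]
}}

```text
time_s: 11.55
ee_pos: [0.5484, 0.0321, 0.0576]
eef_rot: [3.142, -0.0, -3.082]
force: [-0.4, -0.2, -0.9]
grip_width: 0.0156
grip_force: 40.0
```

{"name": "servo_tool", "arguments": {
  "plan": [
    [10,-0.0005,0,0,0,0,0],
    [10,-0.0005,0,0,0,0,0],
    [10,-0.0005,0,0,0,0,0],
    [10,-0.0005,0,0,0,0,0],
    [10,0,0,0,0,0,0],
    [10,0,0,0,0,0,0],
    [10,0,0,0,0,0,0],
    [10,0,0,0,0,0,0]
  ]
}}

```text
time_s: 12.55
ee_pos: [0.5503, 0.0322, 0.0576]
eef_rot: [-3.142, -0.0, -3.082]
force: [-4.1, -0.4, 1.1]
grip_width: 0.0159
grip_force: 40.0
```

{"name": "servo_tool", "arguments": {
  "plan": [
    [10,0.001,0,0,0,0,0],
    [10,0,0.003,0,0,0,0],
    [10,0,0.003,0,0,0,0],
    [10,0,0.003,0,0,0,0],
    [10,0,0.003,0,0,0,0],
    [10,0,0.003,0,0,0,0],
    [10,0,0,0,0,0,0],
    [10,0,0,0,0,0,0]
  ]
}}

```text
time_s: 13.55
ee_pos: [0.5486, 0.0471, 0.0576]
eef_rot: [-3.142, 0.0, -3.082]
force: [-1.1, 0.1, -2.5]
grip_width: 0.0159
grip_force: 40.0
```

{"name": "servo_tool", "arguments": {
  "plan": [
    [10,0,0.004,0,0,0,0],
    [10,0,0.004,0,0,0,0],
    [10,0,0.004,0,0,0,0],
    [10,0,0.004,0,0,0,0],
    [10,0,0.004,0,0,0,0],
    [10,0,0.004,0,0,0,0],
    [10,0,0,0,0,0,0],
    [10,0,0,0,0,0,0]
  ]
}}

```text
time_s: 14.55
ee_pos: [0.5472, 0.0711, 0.0577]
eef_rot: [-3.142, 0.0, -3.082]
force: [0.5, -0.8, -1.7]
grip_width: 0.0156
grip_force: 40.0
```

Re-touch the panel to check it is still parallel.

{"name": "servo_tool", "arguments": {
  "plan": [
    [10,-0.0005,0,0,0,0,0],
    [10,-0.0005,0,0,0,0,0],
    [10,-0.0005,0,0,0,0,0],
    [10,0,0,0,0,0,0],
    [10,0,0,0,0,0,0],
    [10,0,0,0,0,0,0],
    [10,0,0,0,0,0,0],
    [10,0,0,0,0,0,0]
  ]
}}

```text
time_s: 15.55
ee_pos: [0.5478, 0.071, 0.0575]
eef_rot: [-3.141, -0.002, -3.082]
force: [-7.3, -0.5, 2.2]
grip_width: 0.0152
grip_force: 40.0
```

{"name": "servo_tool", "arguments": {
  "plan": [
    [10,0.0015,0,0,0,0,0],
    [10,0,0.004,0,0,0,0],
    [10,0.0001,0.004,0,0,0,0],
    [10,0,0.004,0,0,0,0],
    [10,0.0001,0.004,0,0,0,0],
    [10,0,0.004,0,0,0,0],
    [10,0.0001,0.004,0,0,0,0],
    [10,0,0,0,0,0,0]
  ]
}}

```text
time_s: 16.55
ee_pos: [0.5454, 0.0953, 0.0577]
eef_rot: [3.142, 0.0, -3.082]
force: [0.4, -1.1, -1.9]
grip_width: 0.0153
grip_force: 40.0
```

{"name": "servo_tool", "arguments": {
  "plan": [
    [10,0,0.004,0,0,0,0],
    [10,0,0.004,0,0,0,0],
    [10,0,0.004,0,0,0,0],
    [10,0,0.004,0,0,0,0],
    [10,0.0001,0.004,0,0,0,0],
    [10,0,0.004,0,0,0,0],
    [10,0,0,0,0,0,0],
    [10,0,0,0,0,0,0]
  ]
}}

```text
time_s: 17.55
ee_pos: [0.5439, 0.119, 0.0577]
eef_rot: [-3.142, 0.0, -3.082]
force: [-0.2, -0.2, -3.3]
grip_width: 0.0158
grip_force: 40.0
```

{"name": "servo_tool", "arguments": {
  "plan": [
    [10,0.0002,0.004,0,0,0,0],
    [10,0,0.004,0,0,0,0],
    [10,0,0.004,0,0,0,0],
    [10,0,0.004,0,0,0,0],
    [10,0.0001,0.004,0,0,0,0],
    [10,0,0.004,0,0,0,0],
    [10,0,0,0,0,0,0],
    [10,0,0,0,0,0,0]
  ]
}}

```text
time_s: 18.55
ee_pos: [0.5422, 0.1429, 0.0576]
eef_rot: [-3.142, -0.0, -3.082]
force: [-0.2, -0.3, -1.9]
grip_width: 0.0156
grip_force: 40.0
```

{"name": "servo_tool", "arguments": {
  "plan": [
    [10,0,0.004,0,0,0,0],
    [10,0,0.004,0,0,0,0],
    [10,0,0.004,0,0,0,0],
    [10,0,0.004,0,0,0,0],
    [10,0.0001,0.004,0,0,0,0],
    [10,0,0.003,0,0,0,0],
    [10,0,0,0,0,0,0],
    [10,0,0,0,0,0,0]
  ]
}}

```text
time_s: 19.55
ee_pos: [0.5407, 0.1658, 0.0576]
eef_rot: [-3.142, -0.0, -3.082]
force: [0.3, 0.1, -2.2]
grip_width: 0.0156
grip_force: 40.0
```

{"name": "servo_tool", "arguments": {
  "plan": [
    [10,0.002,0,0,0,0,0],
    [10,0.004,0,0,0,0,0],
    [10,0.005,0,0,0,0,0],
    [10,0.005,0,0,0,0,0],
    [10,0.005,0,0,0,0,0],
    [10,0.005,0,0,0,0,0],
    [10,0.005,0,0,0,0,0],
    [10,0.005,0,0,0,0,0]
  ]
}}

```text
time_s: 20.55
ee_pos: [0.5045, 0.1638, 0.0577]
eef_rot: [3.142, 0.0, -3.082]
force: [-0.2, 0.9, -2.1]
grip_width: 0.0157
grip_force: 40.0
```

{"name": "servo_tool", "arguments": {
  "plan": [
    [10,0.005,0,0,0,0,0],
    [10,0.005,0,0,0,0,0],
    [10,0.005,0,0,0,0,0],
    [10,0.005,0,0,0,0,0],
    [10,0.005,0,0,0,0,0],
    [10,0.005,0,0,0,0,0],
    [10,0.005,0,0,0,0,0],
    [10,0.005,0,0,0,0,0]
  ]
}}

```text
time_s: 21.55
ee_pos: [0.4646, 0.1614, 0.0577]
eef_rot: [-3.142, 0.0, -3.082]
force: [-0.0, -0.1, -1.1]
grip_width: 0.0155
grip_force: 40.0
```

{"name": "servo_tool", "arguments": {
  "plan": [
    [10,0.005,0,0,0,0,0],
    [10,0.005,0,0,0,0,0],
    [10,0.005,0,0,0,0,0],
    [10,0.005,0,0,0,0,0],
    [10,0.004,0,0,0,0,0],
    [10,0.002,0,0,0,0,0],
    [10,0,0,0,0,0,0],
    [10,0,0,0,0,0,0]
  ]
}}

```text
time_s: 22.55
ee_pos: [0.439, 0.1598, 0.0576]
eef_rot: [-3.142, 0.0, -3.082]
force: [-0.5, -0.1, -2.5]
grip_width: 0.0155
grip_force: 40.0
```

```bash
python3 - <<'E'
from h import *
rel(.446,.16,.0557,3.2016)
b=cap("top")["pixels"][:,:,::-1];a=cap("scene")["pixels"][:,:,::-1]
C=np.zeros((480,800,3),np.uint8);C[:,:400]=cv2.resize(b[190:310,200:300],(400,480));C[:400,400:]=cv2.resize(a[160:290,220:350],(400,400))
C=np.clip(C*1.3,0,255).astype(np.uint8)
cv2.imwrite("pics/g3.png",C)
E
```

```text
t 22.55 pos [0.439  0.1598 0.0576] rpy [-3.1416  0.     -3.0824] F [-0.48 -0.06 -2.51] q [ 0.27  0.27  1.88 -0.    0.99 -1.36] w 0.0155
turn [-0.      0.     -0.0009] shift now [-0.007  -0.0003  0.0019] shift after turn [-0.007  -0.0003  0.0019]
```

View pics/g3.png

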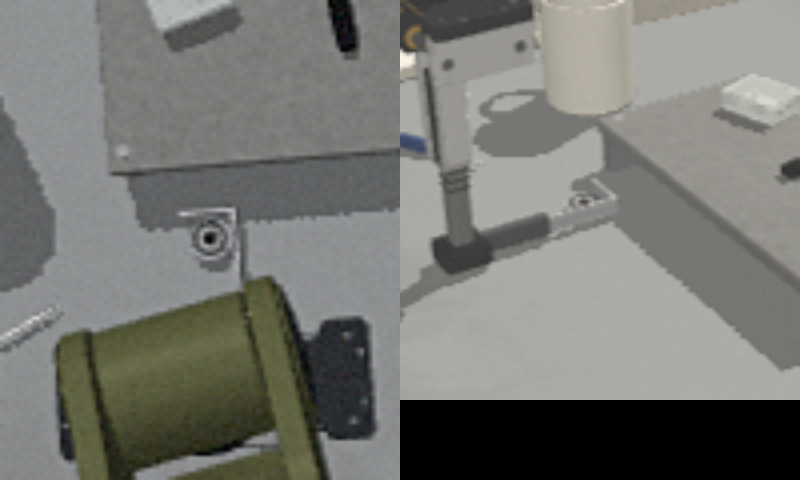

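The bearing lies inside the hook at top crop (210,238), flat and about 40 mm in front of the riser edge. Now I'll lower the probe onto its foot and release.

{"name": "servo_tool", "arguments": {
  "plan": [
    [10,0,0,0.001,0,0,0],
    [10,0,0,0.0008,0,0,0],
    [10,0,0,0,0,0,0],
    [30,0,0,0,0,0,0],
    [60,0,0,0,0,0,0],
    [100,0,0,0,0,0,0],
    [100,0,0,0,0,0,0],
    [100,0,0,0,0,0,0]
  ]
}}

```text
time_s: 23.65
ee_pos: [0.439, 0.1599, 0.0559]
eef_rot: [3.142, 0.0, -3.082]
force: [-0.0, -0.2, -0.6]
grip_width: 0.0622
grip_force: 0.0
```

{"name": "servo_tool", "arguments": {
  "plan": [
    [100,0,0,0,0,0,0],
    [100,0,0,0,0,0,0],
    [100,0,0,-0.01,0,0,0],
    [100,0,0,-0.02,0,0,0],
    [100,0,0,-0.03,0,0,0],
    [100,0,0,-0.03,0,0,0],
    [100,0,0,-0.03,0,0,0],
    [100,0,0,0,0,0,0]
  ]
}}

```text
time_s: 24.65
ee_pos: [0.4398, 0.1601, 0.1783]
eef_rot: [3.141, 0.004, -3.082]
force: [0.3, -0.3, -0.6]
grip_width: 0.094
grip_force: 0.0
```

```bash
python3 - <<'E'
from h import *
o=ctrl.get_obs();print(o["time_s"],o["ee_pos"],o["force"],o["grip_width"])
b=cap("top")["pixels"][:,:,::-1];a=cap("scene")["pixels"][:,:,::-1]
C=np.zeros((480,800,3),np.uint8);C[:,:400]=cv2.resize(b[190:310,200:300],(400,480));C[:400,400:]=cv2.resize(a[160:290,220:350],(400,400))
cv2.imwrite("pics/g4.png",np.clip(C*1.3,0,255).astype(np.uint8))
E
```

```text
24.65 [0.43981405 0.16012927 0.17827079] [ 0.27965638 -0.31346625 -0.63995883] 0.09397684147912992
```

View pics/g4.png

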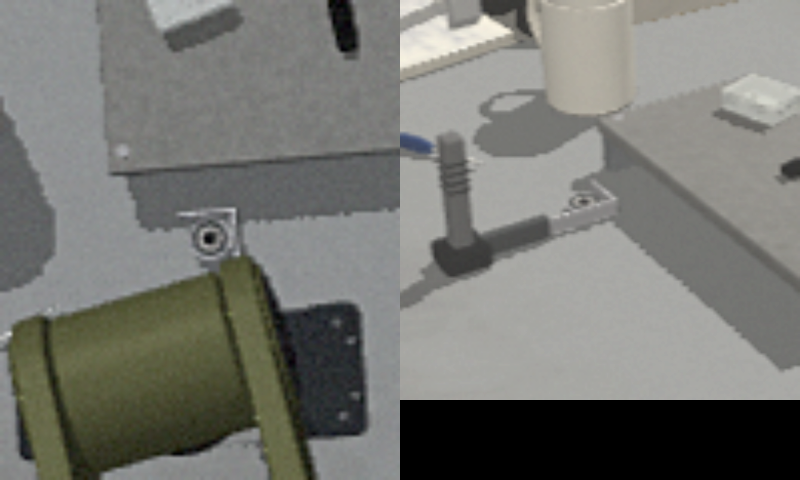

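The probe stands upright and released, and the bearing is flat at top crop (210,238), clear of the riser. Handing in.

```bash
python3 -c "
from station import ctrl
print(ctrl.hand_in())"
```

```text
the job is handed in; nothing more can be done
None
```

The job is handed in at about 25 s of the 54 s allowed. The bearing lies flat about 40 mm in front of the riser and the probe stands upright and released. The highest force I read was about 7 N against the panel. The hand-in returned no verdict.

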